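# Open the bench vacuum valve with its square key

## Task

Take the square T-key from its stand, push the sprung keyhole cover of the vacuum service box aside with the key's shank, feel for the sunken square socket and push the key fully home in it, then turn the valve a quarter turn clockwise (seen from above) to its stop. Draw the key out so that the cover swings shut, and stand the key back in its stand. Leave the other things on the bench, such as the dish, jar, spanner and beaker, where they are.

Things in the scene. Friction and masses are not known exactly. Their poses are not given: they have to be found in the camera images.
- key: loose steel T-key, about 0.25 kg, 102 mm tall, upright in the stand at any yaw. Origin: centre of the shank's lower end (the tip); z runs up the key. Square shank 16 x 16 mm (sides along x and y) from z = 0 to 80 mm; on it a flat-sided cross bar, 90 mm long along x, 14 mm wide along y, z = 80 to 102 mm: grip it there, from above. Being square it fits the socket in four ways.
- stand: fixed grey plastic key stand, block 70 x 70 x 60 mm tall, origin at the centre of its underside, z up. In the middle of its top a round hole of 28 mm diameter and a flat floor 15 mm above the origin (45 mm deep): the key stands loosely in it, its tip on that floor, with some room to lean.
- box: fixed grey vacuum service box, 180 mm (x) x 200 mm (y), flat top 90 mm above its origin, which is the centre of its underside on the bench, z up. In its top, 30 mm from the centre towards -x, is the keyhole (point well); a dial 48 mm across, 20 mm high, lies on top at x = 55, y = -62 mm. The directions named for the cover are this body's x and y.
- well (a point): centre of the keyhole's mouth, level with the top of the box. The keyhole is a round well of 30 mm diameter, 15 mm deep. On its bottom lies the flat brass valve spindle, hidden by the cover at the start, with a square socket on the same axis.
- socket_floor (a point): centre of the square socket's floor, 39 mm below point well; the key's tip rests here when fully home. The socket is 18 mm wide, 24 mm deep, sharp-edged. The angle at which its square stands differs from start to start and is not told: rest the key's tip lightly on the spindle and turn it bit by bit until it drops in.
- valve (a joint): turn of the valve spindle about the vertical: 0 shut (start; a stop keeps it from turning anticlockwise), grows clockwise seen from above to 1.571 rad, open, at the other stop. Friction of 0.15 N m holds it where it is left, so it resists a light drag. It tells nothing of the angle of the square.
- cover (a joint): swing of the keyhole cover about its pin: 0 shut over the keyhole, grows anticlockwise seen from above to 1.3 rad; a light spring (1 to 1.5 N at the rib) swings it shut. Aluminium plate 72 x 34 mm, 1 to 5 mm above the box's top. Along its +y edge stands a rib 50 mm long, 5 mm thick, top 18 mm above the box's top, outer face 17 mm from the plate's middle line.
- cover_pin (a point): the cover's vertical pin, on the box's top, 55 mm from the keyhole's centre towards +x; the plate reaches from here over the keyhole towards -x. To open: bring the key's tip down 30 mm or more to the +y side of the keyhole, lower than the rib's top, and push the rib towards -y until the key is over the keyhole (about 0.55 rad); the cover then leans on the shank.
- dish: loose small round glass dish, 42 mm across, 16 mm high, on the box's top at its far left; origin under its centre
- jar: loose amber glass jar, 48 mm across, 60 mm high, near the stand; origin under its centre
- spanner: loose steel spanner, 150 mm long, lying beyond the stand; origin under its centre
- beaker: loose glass beaker, 66 mm across, 85 mm high; origin under its centre
Not all that is in view belongs to the job. What is meant by the key is not red, and is the larger of those in its own colour.

How it is judged:
On the way, in this order (a step that is already met when the one before it is completed fails the run):
1. the key is fully home in the square socket (tip within 7 mm of the socket's floor) (distance between key and socket_floor below 0.007 m), for 0.1 s.
2. the valve is turned clockwise to its stop (beyond 1.45 rad) with the key still in the socket (distance between key and socket_floor below 0.012 m and value of joint valve above 1.45 rad), for 0.1 s.
At the end, for the whole second after the job is handed in: The valve is open at its stop (beyond 1.45 rad), the cover is shut again (below 0.1 rad), and the key stands at rest in its stand, tip down on the hole's floor (less than 23 mm above the stand's underside, within 12 mm of its centre), leaning less than 20 degrees (value of joint valve above 1.45 rad and value of joint cover below 0.1 rad and z of key in the frame of stand below 0.023 m and horizontal distance between key and stand below 0.012 m and angle between key's own z axis and vertical below 0.35 rad and linear speed of key below 0.02 m/s); the robot touches nothing.
It fails at once if the dish, jar, spanner or beaker is moved by more than 40 mm or tipped over (distance of any of dish, jar, spanner, beaker from where it was at the start of the episode above 0.04 m or angle between any of dish, jar, spanner, beaker's own z axis and vertical above 0.6 rad).
It also fails if it takes over 72 s, if anything falls off the work surface, if the arm or the gripper's body presses on something with over 40 N, if the wrist force passes 120 N, or if a joint passes its speed limit or range.

## Robot

A 6-joint arm with a two-finger parallel gripper is mounted at the origin on the work surface. World frame = base frame: x ahead of the robot, y to its left, z up, the work surface at z = 0. Lengths are in m, angles in rad, forces in N, time in s.
With the tool pointing down it reaches from about 0.25 to 0.725 m from the base axis. Payload 4 kg.
Tool frame: the origin (TCP) lies at the very end of the fingers, on their centre line; the grasp point (between the pads) lies 19 mm behind it; z points along the fingers, y is the line along which they close (so a half turn about z gives the same grasp; the last joint's range is limited). The gripper opens to 85 mm and grips with 20 to 120 N. Pads are 22 mm wide; open, the fingers measure 114 mm over their backs; the gripper's body (76 mm by 85 mm) begins 54 mm behind the grasp point. The pads swing forward as they close: fully open they stand 13 mm farther back than shut.
Start: joints at [1.209, 0.241, 0.005, 1.335, 0, 1.571], TCP at [0.177, 0.468, 0.231] pointing down, gripper open.
Joint ranges: [-2.72, 2.72], [-1.05, 1.87], [-1.09, 1.28], [-1.99, 2.15], [-1.42, 1.44], [-3.14, 3.14]. Speed limits (rad/s): [2.79, 2.79, 3.14, 3.14, 3.14, 3.14].

## Interface

Orientations are given as a unit quaternion [x, y, z, w].
In Python, from workcell import bot, vision, workorder, boxes_of gives the robot as it stands.
- The arm moves only by the tool send_rows, never from a script. Its argument "motion" is text: rows parted by semicolons, each of 5 numbers parted by spaces: the closure, from -1 (fully open) to 1 (shut), so that 0 is half open, then the shift along the tool's x, y, z in cm, then the turn about the tool's z in rad. In form: claw x y z twist; .... A call has 1 to 5 rows; each row is the pose to reach, as a shift and turn from the pose commanded when the call began, along the tool's axes at that moment; what a row does not reach only later rows make up. A row lasts 1/10 s, in which the tool goes at most 50 mm and 8.59 degrees, less where a joint would pass 70% of its speed; a pose out of reach is approached as far as the arm can. A call with a gripper value outside its range is refused whole. The fingers move at their own pace and stop on an object; the grip force is fixed at half the most. Time passes only in rows, so rows that repeat a pose let the fingers close. It gives the time, the measured TCP pose, the force, the opening and the grip force at its end, in the units of the state.
- bot.get_obs(): the state, without advancing time (a new reading comes with each control period).
- vision.camera(name): name is "scene" or "top"; returns the picture (480x640x3 uint8, red, green, blue); there is no depth.
- vision.camera_model(name): a dict with "fov_y" (degrees; the focal length in pixels is half the picture's height over the tangent of half this angle, whatever the lens; pixels are square), "cx", "cy" (the principal point, pixels), "world_from_camera" (4x4, takes a point from camera to world coordinates). Camera axes: x right, y down, z forward; pixel columns grow to the right and rows downward; lengths in m; the calibration is good to about 2 mm. A picture is of the moment at which its call begins. camera_model takes no time and is no camera call.
- workorder.job_done(): hands the job in; it is judged then, once.
Trained networks look in the newest picture that a camera, given by its name, has taken for a name from the list of things; names that differ only in an ending like _2 or _b are one class to them, and where a whole thing is asked for, a point or a joint stands for the part that bears it (a point fixed in the world has none). Each returns a list of dicts, best first, with "conf" (0 to 1); they miss things now and then, are a little off and sometimes report something else, mostly with a low value. They report only what shows in the picture. A call takes as long as a camera call. They do not tell look-alikes from the thing itself.
- boxes_of(camera, target): "rect" ([centre column, centre row, width, height] in pixels, round what is visible of it).
The state is a dict: "clock": time; "joint_pos": joint angles; "joint_vel": joint speeds; "tau": joint torques, N m; "eef_pos": TCP position; "tool_rot": TCP orientation; "ft_force": force on the tool from outside, world axes, zero at the start; "ft_torque": the same for the moment, N m; "grip_width": finger opening in m; "grasp_force": force on a finger pad.
Only numpy, scipy, OpenCV 4.12 (cv2) and the standard library are available. Lean on these libraries where they do the work, as an engineer would, in place of code of your own. Each camera call takes 0.05 s, during which the arm holds its last target. There are 200 camera calls.

## Working session

There is one attempt and no reset: what is moved stays moved. The work goes in short steps, Python scripts to look and compute and a tool call to move; the robot and the scene stay as the last step left them, time stands still between calls to the robot, and variables do not carry over. Pictures are saved under pics/ and viewed, at most 10 in all, crops included, and the job is handed in when it is done.

Besides the shell and the picture viewer there is one more tool, called after ">>>" by a JSON object that holds its "name" and its "arguments", one argument or row to a line. send_rows: Moves the arm, as the interface text tells. Its arguments: {"type":"object","properties":{"motion":{"type":"string"}},"required":["motion"]}

```bash
mkdir -p pics; ls
cat > h.py <<'E'
import numpy as np, cv2
from workcell import bot, vision, workorder, boxes_of
def cam(n): 
    m=vision.camera_model(n); f=240/np.tan(np.radians(m['fov_y'])/2); return f,m['cx'],m['cy'],np.array(m['world_from_camera'])
def ray(n,u,v):
    f,cx,cy,T=cam(n); d=T[:3,:3]@np.array([(u-cx)/f,(v-cy)/f,1]); return T[:3,3],d
def at_z(n,u,v,z):
    o,d=ray(n,u,v); return o+d*(z-o[2])/d[2]
def proj(n,p):
    f,cx,cy,T=cam(n); q=T[:3,:3].T@(np.array(p)-T[:3,3]); return f*q[0]/q[2]+cx,f*q[1]/q[2]+cy
E
python3 - <<'E'
from h import *
for n in ('top','scene'):
    im=vision.camera(n); cv2.imwrite(f'pics/{n}0.png',im[:,:,::-1])
    print(n,cam(n))
    for t in ('key','stand','box','cover','dish','jar','beaker'):
        print(t,[(round(d['conf'],2),np.round(d['rect']).astype(int).tolist()) for d in boxes_of(n,t)[:4]])
print(bot.get_obs())
E
```

```text
pics
top (np.float64(514.3063600885952), 313.92014499318606, 233.05106172260852, array([[-0.02940808, -0.99307281,  0.11376099,  0.4158318 ],
       [-0.999441  ,  0.02740278, -0.0191515 ,  0.04745048],
       [ 0.01590146, -0.1142606 , -0.99332354,  1.22440978],
       [ 0.        ,  0.        ,  0.        ,  1.        ]]))
key [(0.74, [419, 255, 44, 10]), (0.67, [477, 227, 33, 38]), (0.59, [386, 305, 10, 23]), (0.34, [150, 280, 38, 30])]
stand [(0.89, [416, 257, 36, 32])]
box [(0.93, [251, 228, 122, 86])]
cover [(0.87, [252, 233, 16, 39])]
dish [(0.7, [219, 203, 17, 21])]
jar [(0.98, [442, 296, 21, 21])]
beaker [(0.76, [150, 280, 40, 29])]
scene (np.float64(463.3265642136125), 331.84915764068364, 242.03275044897913, array([[-0.3938073 ,  0.58906681, -0.7056317 ,  1.16009564],
       [ 0.91907811,  0.26447868, -0.29214114,  0.29189515],
       [ 0.01453389, -0.76357797, -0.64555205,  0.66916624],
       [ 0.        ,  0.        ,  0.        ,  1.        ]]))
key [(0.86, [290, 203, 18, 39]), (0.66, [236, 206, 40, 30]), (0.62, [172, 217, 18, 52]), (0.29, [388, 296, 147, 124])]
stand [
[... 249 characters left out ...]
 52])]
{'clock': 0.8, 'joint_pos': array([ 1.20899437e+00,  2.40577472e-01,  5.00726384e-03,  1.33521250e+00,
       -1.67107289e-05,  1.57082091e+00]), 'joint_vel': array([ 0.00125197, -0.00023784,  0.00021317, -0.00059802,  0.00016862,
       -0.00081817]), 'tau': array([-2.60216140e-03, -3.72152781e+01,  2.52678108e+01,  9.77127456e-04,
        9.06006312e-05,  2.06593313e-06]), 'eef_pos': array([0.17698415, 0.46762675, 0.23132051]), 'tool_rot': array([1.79928016e-01, 9.83679780e-01, 5.19551865e-06, 9.44414694e-06]), 'ft_force': array([ 0.12617395, -0.04773285,  1.17834124]), 'ft_torque': array([ 0.03565232, -0.02899971,  0.00321085]), 'grasp_force': 0.0, 'grip_width': 0.0852315172210256}
```

View pics/top0.png

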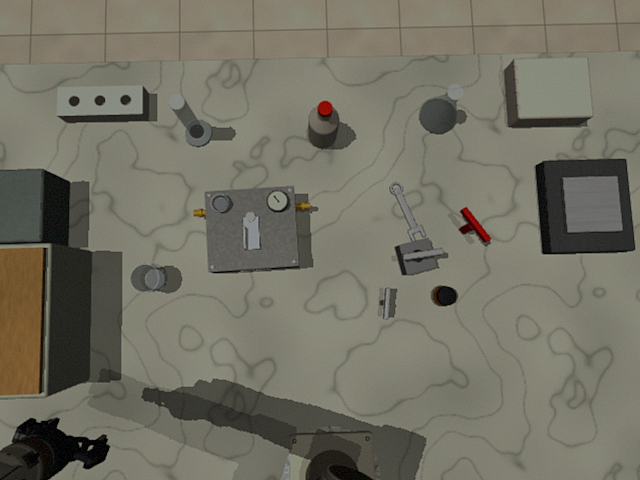

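View pics/scene0.png

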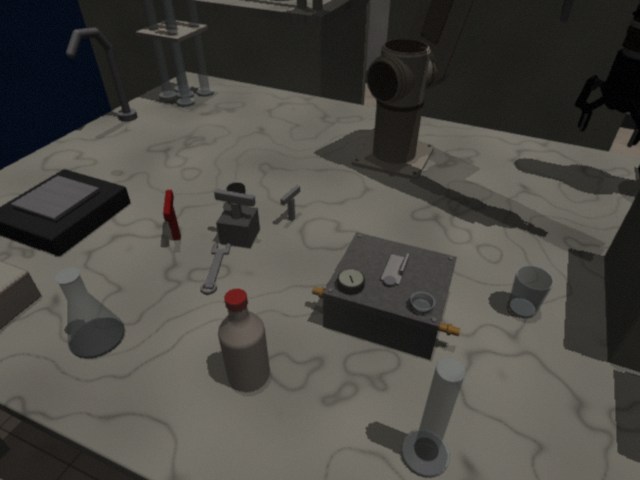

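Key candidates in the top view: the grey T-key in the stand (420,255), a small grey T-key (386,303) and a red one (475,226). The red is excluded and the one in the stand is the larger grey, so I choose (420,255). Next is a close crop of it and of the box.

Run:
```python
from h import *
im=cv2.imread('pics/top0.png')
a=cv2.resize(im[180:280,198:318],None,fx=5,fy=5,interpolation=cv2.INTER_CUBIC)
b=cv2.resize(im[235:285,388:453],None,fx=6,fy=6,interpolation=cv2.INTER_CUBIC)
c=np.zeros((600,800,3),np.uint8); 
b=cv2.resize(im[230:280,385:455],None,fx=5.5,fy=5.5,interpolation=cv2.INTER_CUBIC)
a=cv2.resize(im[182:278,200:316],(406,336),interpolation=cv2.INTER_CUBIC)
c[:336,:406]=a; c[:b.shape[0],410:410+b.shape[1]]=b
s=cv2.imread('pics/scene0.png'); 
d=cv2.resize(s[225:345,310:470],None,fx=2.2,fy=2.2,interpolation=cv2.INTER_CUBIC); c[336:600,:352]=d[:264]
e=cv2.resize(s[170:250,200:310],None,fx=3.3,fy=3.3,interpolation=cv2.INTER_CUBIC); c[336:600,410:410+e.shape[1]]=e[:264]
cv2.imwrite('pics/crop.png',c)
```

```text
(no output)
```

View pics/crop.png

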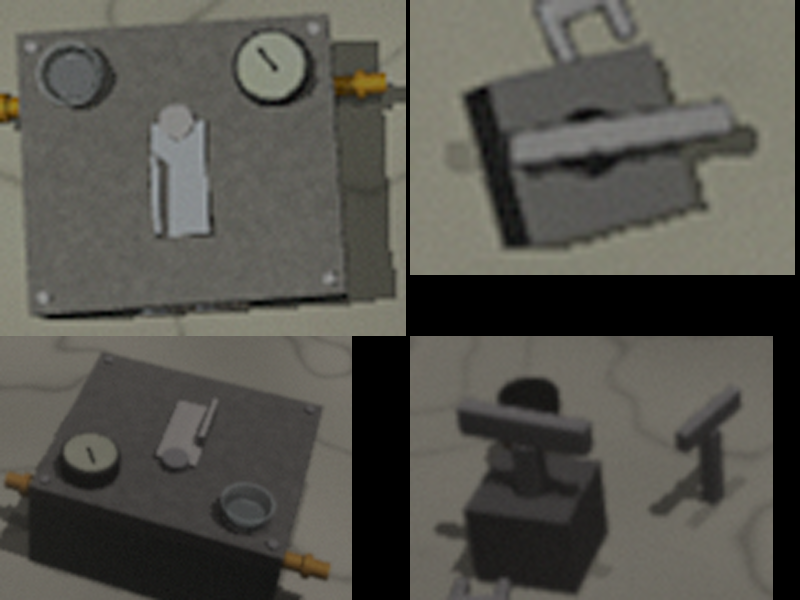

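The crop confirms it: the large grey T-key stands in the stand, with the bar centre near (423.5,254.4). The box has its dial at upper right, and the cover's rib is on the left (+y). Next I compute poses.

Run:
```python
from h import *
def B(x,y): return 200+x/3.5,182+y/3.5
def S(x,y): return 385+(x-410)/5.5,230+y/5.5
c=np.array([at_z('top',*B(*p),.09) for p in ((18,35),(328,14),(346,293),(32,312))])
print(c.round(4)); ctr=c.mean(0)
ux=(c[0]+c[1]-c[2]-c[3]); uy=c[0]+c[3]-c[1]-c[2]
print('box',ctr, np.linalg.norm(ux)/2,np.linalg.norm(uy)/2,np.arctan2(ux[1],ux[0]),np.arctan2(-uy[0],uy[1]))
yaw=np.arctan2(-uy[0],uy[1])*.5+np.arctan2(ux[1],ux[0])*.5; x=np.array([np.cos(yaw),np.sin(yaw),0])
y=np.array([-x[1],x[0],0])
print('well',ctr-.03*x,'pin',ctr+.025*x,'yaw',yaw)
print('pin by img',at_z('top',*B(177,121),.098),'dial img', at_z('top',*B(270,66),.11),'pred',ctr+.055*x-.062*y)
s=np.array([at_z('top',*S(*p),.06) for p in ((492,88),(648,44),(706,208),(528,244))]);print('stand',s.round(4),s.mean(0))
a=at_z('top',*S(512,150),.117);b=at_z('top',*S(732,114),.117)
print('key',a,b,(a+b)/2,np.linalg.norm(a-b),np.arctan2(a[0]-b[0],b[1]-a[1]))
for n,p in(('well',ctr-.03*x),('key',(a+b)/2)): print(n,proj('scene',p))
# dial center & key bar in scene
print('scene keybar', at_z('scene',200+(525-410)/3.3,170+(418-336)/3.3,.117), at_z('scene',200+(458-410)/3.3,170+(402-336)/3.3,.117),at_z('scene',200+(592-410)/3.3,170+(424-336)/3.3,.117))
```

```text
[[0.6447 0.2658 0.09  ]
 [0.6532 0.0678 0.09  ]
 [0.4743 0.0609 0.09  ]
 [0.468  0.2579 0.09  ]]
box [0.56002773 0.16308836 0.09      ] 0.17797353768121368 0.19766368483701394 0.04123939228965064 0.037297897369032794
well [0.53005086 0.1619106  0.09      ] pin [0.58500846 0.16406982 0.09      ] yaw 0.03926864482934172
pin by img [0.58531648 0.16453591 0.098     ] dial img [0.61677725 0.10456644 0.11      ] pred [0.61741936 0.10329538 0.09      ]
stand [[ 0.5141 -0.17    0.06  ]
 [ 0.5306 -0.2359  0.06  ]
 [ 0.4619 -0.2562  0.06  ]
 [ 0.4493 -0.1818  0.06  ]] [ 0.48897404 -0.21095485  0.06      ]
key [ 0.48462327 -0.16607141  0.117     ] [ 0.49635086 -0.25370461  0.117     ] [ 0.49048706 -0.20988801  0.117     ] 0.0884144442860988 -3.0085571449553057
well (np.float64(396.8943754158321), np.float64(261.89912435186665))
key (np.float64(234.24529676825807), np.float64(191.91047143447622))
scene keybar [ 0.49926193 -0.20286877  0.117     ] [ 0.50150751 -0.25150315  0.117     ] [ 0.48758541 -0.16103556  0.117     ]
```

>>> {"name": "send_rows", "arguments": {
  "motion": "-1 -3.35 -3.3 0 0; -1 -6.7 -6.6 0 0; -1 -10.05 -9.9 0 0; -1 -13.4 -13.2 0 0; -1 -16.75 -16.5 0 0"
}}

```text
clock: 1.3
eef_pos: [0.2756, 0.2525, 0.2315]
tool_rot: [0.179, 0.984, 0.0, 0.0]
ft_force: [1.7, -0.7, 0.9]
grip_width: 0.0851
grasp_force: 0.0
```

>>> {"name": "send_rows", "arguments": {
  "motion": "-1 -3.35 -3.3 0 0; -1 -6.7 -6.6 0 0; -1 -10.05 -9.9 0 0; -1 -13.4 -13.2 0 0; -1 -16.75 -16.5 0 0"
}}

```text
clock: 1.8
eef_pos: [0.374, 0.0385, 0.2317]
tool_rot: [0.18, 0.984, 0.0, 0.001]
ft_force: [0.5, 0.9, -0.5]
grip_width: 0.0853
grasp_force: 0.0
```

>>> {"name": "send_rows", "arguments": {
  "motion": "-1 -3.35 -3.3 0 0.15; -1 -6.7 -6.6 0 0.3; -1 -10.05 -9.9 0 0.45; -1 -13.4 -13.2 0 0.6; -1 -16.75 -16.5 0 0.75"
}}

```text
clock: 2.3
eef_pos: [0.4722, -0.1753, 0.2315]
tool_rot: [0.531, 0.848, 0.0, 0.0]
ft_force: [1.2, 0.4, 0.6]
grip_width: 0.0855
grasp_force: 0.0
```

```bash
cat >> h.py <<'E'
from scipy.spatial.transform import Rotation as R
def to(p,yaw=None):
    o=bot.get_obs(); r=R.from_quat(o['tool_rot']).as_matrix(); d=r.T@(np.array(p)-o['eef_pos'])*100
    y=np.arctan2(r[1,1],r[0,1]); tw=0 if yaw is None else (y-yaw+np.pi)%(2*np.pi)-np.pi
    print('shift cm',d.round(2),'twist',round(tw,3),'yaw',round(y,3),'j6',o['joint_pos'][5].round(3))
E
python3 -c "
from h import *
to([.4905,-.2099,.13],.133)"
```

```text
shift cm [-3.91  0.12 10.15] twist 0.319 yaw 0.452 j6 0.763
```

>>> {"name": "send_rows", "arguments": {
  "motion": "-1 -2 0 3 0.15; -1 -3.9 0.1 6 0.319; -1 -3.9 0.1 9 0.319; -1 -3.9 0.1 11.5 0.319; -1 -3.9 0.1 13.5 0.319"
}}

```text
clock: 2.8
eef_pos: [0.4891, -0.2077, 0.0944]
tool_rot: [0.656, 0.755, -0.0, -0.001]
ft_force: [-0.2, 0.2, 0.3]
grip_width: 0.0852
grasp_force: 0.0
```

Run:
```python
from h import *
to([.4905,-.2099,.096],.133)
t=vision.camera('top'); s=vision.camera('scene')
c=np.zeros((600,800,3),np.uint8)
c[:, :400]=cv2.resize(t[220:295,395:445],(400,600),interpolation=cv2.INTER_CUBIC)
c[:450,400:]=cv2.resize(s[160:250,195:275],(400,450),interpolation=cv2.INTER_CUBIC)
cv2.imwrite('pics/g1.png',c[:,:,::-1])
```

```text
shift cm [-0.24  0.11 -0.16] twist 0.006 yaw 0.139 j6 1.03
```

View pics/g1.png

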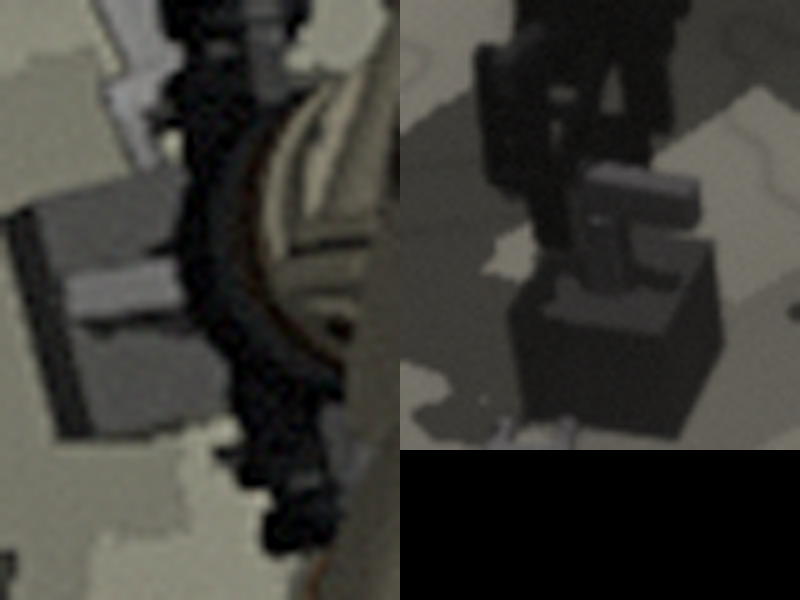

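The fingers straddle the bar, which shows at (60–180, 285) in the top crop. I'll make the small correction and close.

>>> {"name": "send_rows", "arguments": {
  "motion": "-1 -0.2 0.1 -0.2 0.006; 1 -0.2 0.1 -0.2 0.006; 1 -0.2 0.1 -0.2 0.006; 1 -0.2 0.1 -0.2 0.006; 1 -0.2 0.1 -0.2 0.006"
}}

```text
clock: 3.4
eef_pos: [0.4915, -0.2096, 0.099]
tool_rot: [0.658, 0.753, 0.0, 0.001]
ft_force: [0.4, -0.3, -0.4]
grip_width: 0.0283
grasp_force: 0.0
```

>>> {"name": "send_rows", "arguments": {
  "motion": "1 0 0 0 0; 1 0 0 0 0; 1 0 0 0 0; 1 0 0 0 0; 1 0 0 0 0"
}}

```text
clock: 3.9
eef_pos: [0.4917, -0.2097, 0.0989]
tool_rot: [0.658, 0.753, 0.0, 0.001]
ft_force: [0.3, 0.5, 4.9]
grip_width: 0.0127
grasp_force: 60.6
```

>>> {"name": "send_rows", "arguments": {
  "motion": "1 0 0 -1 0; 1 0 0 -3 0; 1 0 0 -6 0; 1 0 0 -9.5 0; 1 0 0 -13 0"
}}

```text
clock: 4.4
eef_pos: [0.4899, -0.2091, 0.2285]
tool_rot: [0.658, 0.753, -0.001, -0.002]
ft_force: [1.3, -0.1, -2.7]
grip_width: 0.0126
grasp_force: 59.5
```

Run:
```python
from h import *
to([.5286,.198,.222],2.267)
s=vision.camera('scene'); t=vision.camera('top')
c=np.zeros((480,800,3),np.uint8)
c[:, :400]=cv2.resize(s[140:260,190:290],(400,480),interpolation=cv2.INTER_CUBIC)
c[:, 400:]=cv2.resize(t[210:330,380:480],(400,480),interpolation=cv2.INTER_CUBIC)
cv2.imwrite('pics/l1.png',c[:,:,::-1])
```

```text
shift cm [39.83  9.27  0.69] twist -2.133 yaw 0.134 j6 1.034
```

View pics/l1.png

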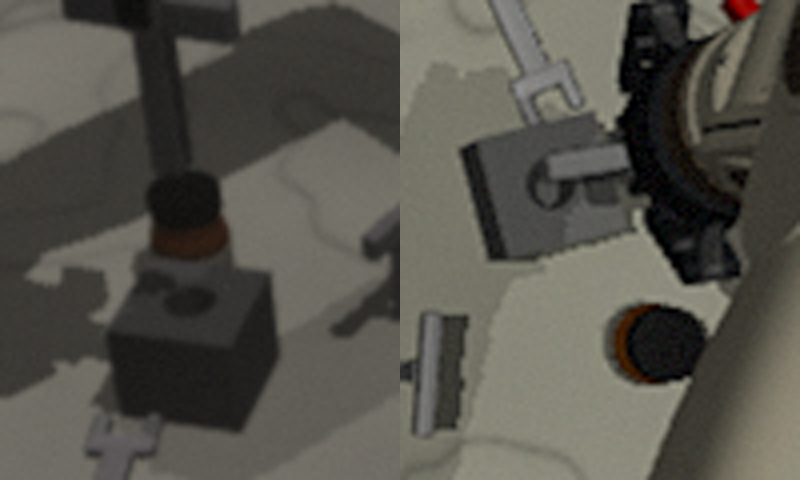

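>>> {"name": "send_rows", "arguments": {
  "motion": "1 3.9 0.9 0 0; 1 7.9 1.8 0.1 0; 1 11.9 2.8 0.2 0; 1 15.9 3.7 0.3 0; 1 19.9 4.6 0.5 0"
}}

```text
clock: 5.0
eef_pos: [0.5089, -0.0047, 0.2216]
tool_rot: [0.658, 0.753, -0.001, -0.001]
ft_force: [1.1, -0.5, -2.5]
grip_width: 0.0129
grasp_force: 59.5
```

>>> {"name": "send_rows", "arguments": {
  "motion": "1 3.9 0.9 0 -0.14; 1 7.9 1.8 0 -0.28; 1 11.9 2.8 0 -0.42; 1 15.9 3.7 0 -0.56; 1 19.9 4.6 0 -0.7"
}}

```text
clock: 5.5
eef_pos: [0.5279, 0.1984, 0.2213]
tool_rot: [0.357, 0.934, -0.001, -0.001]
ft_force: [0.5, 0.0, -3.7]
grip_width: 0.0126
grasp_force: 59.6
```

>>> {"name": "send_rows", "arguments": {
  "motion": "1 0 0 0 -0.14; 1 0 0 0 -0.28; 1 0 0 0 -0.42; 1 0 0 0 -0.56; 1 0 0 0 -0.7"
}}

```text
clock: 6.0
eef_pos: [0.5279, 0.1968, 0.2211]
tool_rot: [0.015, 1.0, -0.001, -0.002]
ft_force: [-0.2, -0.3, -2.2]
grip_width: 0.0126
grasp_force: 59.7
```

>>> {"name": "send_rows", "arguments": {
  "motion": "1 0 0 0 -0.14; 1 0 0 0 -0.28; 1 0 0 0 -0.42; 1 0 0 0 -0.56; 1 0 0 0 -0.73"
}}

```text
clock: 6.5
eef_pos: [0.5279, 0.1966, 0.2211]
tool_rot: [-0.333, 0.943, -0.0, -0.002]
ft_force: [-0.7, 1.2, -3.1]
grip_width: 0.0125
grasp_force: 59.7
```

Run:
```python
from h import *
to([.5286,.198,.182],2.267); print(bot.get_obs()['eef_pos'],bot.get_obs()['ft_force'])
print('hole',at_z('top',417,255.75,.06),at_z('scene',237,215,.06))
```

```text
shift cm [-0.15  0.06  3.91] twist -0.017 yaw 2.25 j6 -0.323
[0.52793609 0.19663505 0.22113529] [-0.67465676  1.18477644 -3.05248552]
hole [ 0.49075895 -0.20791886  0.06      ] [ 0.49504662 -0.20808417  0.06      ]
```

>>> {"name": "send_rows", "arguments": {
  "motion": "1 0 0 1 0; 1 0 0 2 0; 1 0 0 3 0; 1 0 0 3.8 0; 1 0 0 3.8 0"
}}

```text
clock: 7.0
eef_pos: [0.5279, 0.1967, 0.1831]
tool_rot: [-0.33, 0.944, -0.0, -0.002]
ft_force: [0.6, 0.4, -2.4]
grip_width: 0.0127
grasp_force: 59.7
```

Run:
```python
from h import *
print(bot.get_obs()['eef_pos'],bot.get_obs()['ft_force'])
to([.53005,.1619,.183])
s=vision.camera('scene'); t=vision.camera('top')
c=np.zeros((600,800,3),np.uint8)
c[:600, :400]=cv2.resize(s[190:310,340:420],(400,600),interpolation=cv2.INTER_CUBIC)
c[:, 400:]=cv2.resize(t[180:285,210:280],(400,600),interpolation=cv2.INTER_CUBIC)
cv2.imwrite('pics/b1.png',c[:,:,::-1])
```

```text
[0.52792019 0.19669079 0.18305809] [ 0.58175686  0.38151534 -2.37280925]
shift cm [ 2.   -2.85  0.01] twist 0 yaw 2.243 j6 -0.316
```

View pics/b1.png

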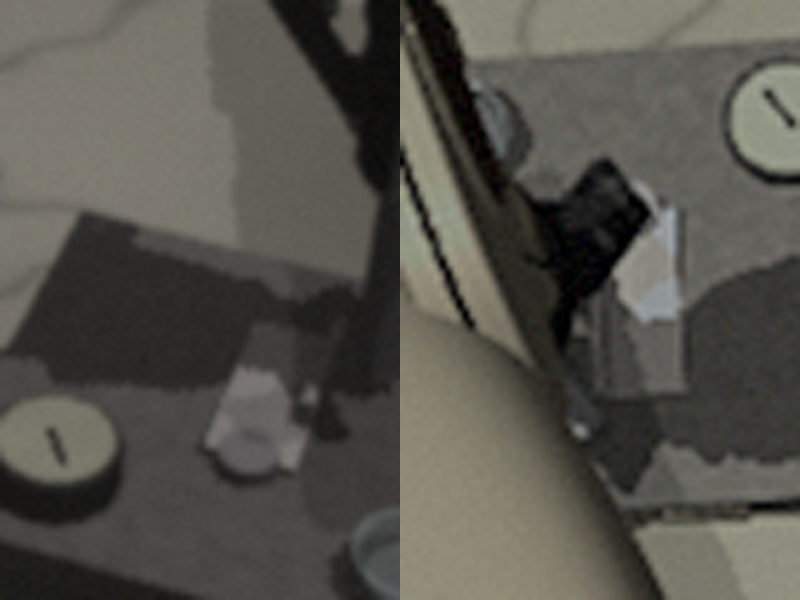

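The key is beside the rib on its +y side. Pushing towards -y now.

>>> {"name": "send_rows", "arguments": {
  "motion": "1 0.4 -0.57 0 0; 1 0.8 -1.14 0 0; 1 1.2 -1.7 0 0; 1 1.6 -2.3 0 0; 1 2 -2.85 0 0"
}}

```text
clock: 7.6
eef_pos: [0.5316, 0.1618, 0.1856]
tool_rot: [-0.33, 0.944, 0.0, 0.0]
ft_force: [0.0, 1.0, -2.5]
grip_width: 0.0123
grasp_force: 59.7
```

>>> {"name": "send_rows", "arguments": {
  "motion": "1 0 0 0.3 0; 1 0 0 0.6 0; 1 0 0 0.9 0; 1 0 0 1.2 0; 1 0 0 1.5 0"
}}

```text
clock: 8.1
eef_pos: [0.5312, 0.1626, 0.1699]
tool_rot: [-0.33, 0.944, 0.0, -0.0]
ft_force: [-1.5, 0.7, -2.1]
grip_width: 0.0128
grasp_force: 59.7
```

>>> {"name": "send_rows", "arguments": {
  "motion": "1 0 0 0.5 0; 1 0.2 0 0.5 0; 1 0.35 0 0.5 0; 1 0.45 0 0.5 0; 1 0.45 0 0.5 0"
}}

```text
clock: 8.6
eef_pos: [0.528, 0.1599, 0.1655]
tool_rot: [-0.33, 0.944, 0.0, 0.0]
ft_force: [0.4, 2.3, -4.7]
grip_width: 0.0125
grasp_force: 59.5
```

>>> {"name": "send_rows", "arguments": {
  "motion": "1 -0.4 0 0 0; 1 -0.7 0 0 0; 1 -0.85 0 0 0; 1 -0.9 0 0 0; 1 -0.9 0 0 0"
}}

```text
clock: 9.1
eef_pos: [0.5348, 0.1653, 0.1652]
tool_rot: [-0.33, 0.944, 0.0, -0.0]
ft_force: [-1.2, 0.4, -3.0]
grip_width: 0.0126
grasp_force: 59.6
```

>>> {"name": "send_rows", "arguments": {
  "motion": "1 0.45 0 0 0; 1 0.45 0.2 0 0; 1 0.45 0.35 0 0; 1 0.45 0.45 0 0; 1 0.45 0.45 0 0"
}}

```text
clock: 9.6
eef_pos: [0.5285, 0.1661, 0.1655]
tool_rot: [-0.33, 0.944, 0.0, 0.0]
ft_force: [-0.3, 0.8, -2.3]
grip_width: 0.0126
grasp_force: 59.7
```

>>> {"name": "send_rows", "arguments": {
  "motion": "1 0 -0.4 0 0; 1 0 -0.7 0 0; 1 0 -0.85 0 0; 1 0 -0.9 0 0; 1 0 -0.9 0 0"
}}

```text
clock: 10.1
eef_pos: [0.5338, 0.1591, 0.1651]
tool_rot: [-0.33, 0.944, 0.0, -0.0]
ft_force: [-1.9, 2.4, -3.0]
grip_width: 0.0127
grasp_force: 59.7
```

>>> {"name": "send_rows", "arguments": {
  "motion": "1 0 -0.05 0 0; 1 0 -0.1 0 0; 1 0 -0.15 0 0; 1 0 -0.15 0 0; 1 0 -0.15 0 0"
}}

```text
clock: 10.6
eef_pos: [0.5345, 0.1585, 0.1652]
tool_rot: [-0.331, 0.944, 0.001, -0.0]
ft_force: [-3.0, 4.6, -2.3]
grip_width: 0.0123
grasp_force: 59.8
```

>>> {"name": "send_rows", "arguments": {
  "motion": "1 0 0.4 0 0; 1 0 0.8 0 0; 1 0 1.1 0 0; 1 0 1.2 0 0; 1 0 1.2 0 0"
}}

```text
clock: 11.1
eef_pos: [0.5282, 0.1669, 0.1657]
tool_rot: [-0.33, 0.944, -0.001, 0.001]
ft_force: [1.3, -0.7, -3.0]
grip_width: 0.0126
grasp_force: 59.7
```

>>> {"name": "send_rows", "arguments": {
  "motion": "1 0 -0.6 0 0; 1 0.3 -0.6 0 0; 1 0.5 -0.6 0 0; 1 0.6 -0.6 0 0; 1 0.6 -0.6 0 0"
}}

```text
clock: 11.6
eef_pos: [0.5275, 0.1593, 0.1656]
tool_rot: [-0.33, 0.944, 0.0, 0.001]
ft_force: [2.9, 4.6, -3.7]
grip_width: 0.0129
grasp_force: 59.5
```

>>> {"name": "send_rows", "arguments": {
  "motion": "1 -0.4 0 0 0; 1 -0.8 0 0 0; 1 -1.1 0 0 0; 1 -1.2 0 0 0; 1 -1.2 0 0 0"
}}

```text
clock: 12.1
eef_pos: [0.5358, 0.1662, 0.1649]
tool_rot: [-0.33, 0.944, -0.0, -0.001]
ft_force: [-1.1, 1.1, -2.5]
grip_width: 0.0125
grasp_force: 59.6
```

>>> {"name": "send_rows", "arguments": {
  "motion": "1 -0.1 0 0 0; 1 -0.15 0 0 0; 1 -0.2 0 0 0; 1 -0.2 0 0 0; 1 -0.2 0 0 0"
}}

```text
clock: 12.6
eef_pos: [0.5369, 0.1671, 0.1651]
tool_rot: [-0.33, 0.944, -0.0, -0.001]
ft_force: [-3.4, -0.6, -3.0]
grip_width: 0.0125
grasp_force: 59.7
```

>>> {"name": "send_rows", "arguments": {
  "motion": "1 0.8 0 0 0; 1 0.8 0.4 0 0; 1 0.8 0.7 0 0; 1 0.8 0.8 0 0; 1 0.8 0.8 0 0"
}}

```text
clock: 13.1
eef_pos: [0.5277, 0.1681, 0.166]
tool_rot: [-0.33, 0.944, -0.001, 0.001]
ft_force: [2.9, -2.7, -1.8]
grip_width: 0.0126
grasp_force: 59.8
```

>>> {"name": "send_rows", "arguments": {
  "motion": "1 0 -0.4 0 0; 1 0 -0.8 0 0; 1 0 -1.2 0 0; 1 0 -1.5 0 0; 1 0 -1.5 0 0"
}}

```text
clock: 13.6
eef_pos: [0.5345, 0.1582, 0.1647]
tool_rot: [-0.33, 0.944, 0.002, -0.001]
ft_force: [-3.7, 4.7, -2.3]
grip_width: 0.0126
grasp_force: 60.0
```

>>> {"name": "send_rows", "arguments": {
  "motion": "1 0 0.7 0 0; 1 0.3 0.7 0 0; 1 0.5 0.7 0 0; 1 0.7 0.7 0 0; 1 0.7 0.7 0 0"
}}

```text
clock: 14.1
eef_pos: [0.5271, 0.159, 0.1658]
tool_rot: [-0.33, 0.944, 0.001, 0.002]
ft_force: [2.3, 4.4, -5.9]
grip_width: 0.0124
grasp_force: 59.4
```

>>> {"name": "send_rows", "arguments": {
  "motion": "1 -0.4 0.03 0 0; 1 -0.79 0.03 0 0; 1 -0.79 0.03 0.3 0; 1 -0.79 0.03 0.5 0; 1 -0.79 0.03 0.5 0"
}}

```text
clock: 14.6
eef_pos: [0.5314, 0.1629, 0.1597]
tool_rot: [-0.33, 0.944, -0.0, -0.001]
ft_force: [-0.2, 0.5, -3.0]
grip_width: 0.0129
grasp_force: 59.6
```

>>> {"name": "send_rows", "arguments": {
  "motion": "1 0 0 0.1 0; 1 0 0 0.2 0; 1 0 0 0.25 0; 1 0 0 0.3 0; 1 0 0 0.3 0"
}}

```text
clock: 15.1
eef_pos: [0.532, 0.1632, 0.1585]
tool_rot: [-0.33, 0.944, -0.0, 0.001]
ft_force: [-3.0, 0.7, 4.9]
grip_width: 0.0128
grasp_force: 60.8
```

>>> {"name": "send_rows", "arguments": {
  "motion": "1 0 0 0 0.06; 1 0 0 0 0.12; 1 0 0 0 0.18; 1 0 0 0 0.24; 1 0 0 0 0.3"
}}

```text
clock: 15.6
eef_pos: [0.5331, 0.1638, 0.1587]
tool_rot: [-0.184, 0.983, 0.0, 0.002]
ft_force: [-0.4, 1.1, 3.8]
grip_width: 0.0123
grasp_force: 60.6
```

>>> {"name": "send_rows", "arguments": {
  "motion": "1 0 0 0 0.06; 1 0 0 0 0.12; 1 0 0 0 0.18; 1 0 0 0 0.24; 1 0 0 0 0.3"
}}

```text
clock: 16.1
eef_pos: [0.5331, 0.164, 0.1586]
tool_rot: [-0.036, 0.999, 0.001, 0.002]
ft_force: [-0.2, 1.7, 3.5]
grip_width: 0.0126
grasp_force: 60.6
```

>>> {"name": "send_rows", "arguments": {
  "motion": "1 0 0 0 0.06; 1 0 0 0 0.12; 1 0 0 0 0.18; 1 0 0 0 0.24; 1 0 0 0 0.3"
}}

```text
clock: 16.6
eef_pos: [0.533, 0.1641, 0.1586]
tool_rot: [0.114, 0.993, 0.001, 0.001]
ft_force: [-0.9, 2.5, 3.0]
grip_width: 0.0123
grasp_force: 60.5
```

>>> {"name": "send_rows", "arguments": {
  "motion": "1 0 0 0 0.06; 1 0 0 0 0.12; 1 0 0 0 0.18; 1 0 0 0 0.24; 1 0 0 0 0.3"
}}

```text
clock: 17.1
eef_pos: [0.5325, 0.1641, 0.1584]
tool_rot: [0.261, 0.965, 0.001, 0.001]
ft_force: [-1.7, 2.9, 2.5]
grip_width: 0.0124
grasp_force: 60.6
```

>>> {"name": "send_rows", "arguments": {
  "motion": "1 0 0 0 0.06; 1 0 0 0 0.12; 1 0 0 0 0.18; 1 0 0 0 0.25; 1 0 0 0 0.32"
}}

```text
clock: 17.6
eef_pos: [0.5325, 0.1637, 0.1585]
tool_rot: [0.412, 0.911, 0.001, 0.001]
ft_force: [-1.9, 1.8, 4.6]
grip_width: 0.0124
grasp_force: 60.7
```

>>> {"name": "send_rows", "arguments": {
  "motion": "1 0 0 -0.3 0; 1 0 0 -0.6 0.03; 1 0.3 0 -0.7 0.05; 1 0.6 0 -0.7 0.05; 1 0.7 0 -0.7 0.05"
}}

```text
clock: 18.1
eef_pos: [0.5278, 0.1678, 0.1642]
tool_rot: [0.433, 0.901, -0.001, 0.001]
ft_force: [2.5, -2.0, -3.7]
grip_width: 0.0127
grasp_force: 59.7
```

>>> {"name": "send_rows", "arguments": {
  "motion": "1 -0.4 0 0 0; 1 -0.8 0 0 0; 1 -1.2 0 0 0; 1 -1.4 0 0 0; 1 -1.4 0 0 0"
}}

```text
clock: 18.6
eef_pos: [0.5353, 0.1581, 0.1639]
tool_rot: [0.433, 0.901, 0.0, -0.001]
ft_force: [-3.2, 4.0, -3.0]
grip_width: 0.0123
grasp_force: 59.6
```

>>> {"name": "send_rows", "arguments": {
  "motion": "1 0.7 0 0 0; 1 0.7 0.3 0 0; 1 0.7 0.5 0 0; 1 0.7 0.7 0 0; 1 0.7 0.7 0 0"
}}

```text
clock: 19.1
eef_pos: [0.5365, 0.1668, 0.1642]
tool_rot: [0.434, 0.901, -0.001, -0.0]
ft_force: [-3.3, -1.1, -0.2]
grip_width: 0.0129
grasp_force: 60.1
```

>>> {"name": "send_rows", "arguments": {
  "motion": "1 0 -0.4 0 0; 1 0 -0.8 0 0; 1 0 -1.2 0 0; 1 0 -1.4 0 0; 1 0 -1.4 0 0"
}}

```text
clock: 19.6
eef_pos: [0.5271, 0.1591, 0.1648]
tool_rot: [0.434, 0.901, 0.001, 0.001]
ft_force: [2.0, 3.2, -3.9]
grip_width: 0.0126
grasp_force: 59.7
```

>>> {"name": "send_rows", "arguments": {
  "motion": "1 0 0.4 0 0; 1 0 0.7 0 0; 1 0 0.7 0 0; 1 0 0.7 0 0; 1 0 0.7 0 0"
}}

```text
clock: 20.1
eef_pos: [0.5313, 0.1629, 0.164]
tool_rot: [0.433, 0.901, -0.0, -0.0]
ft_force: [-1.0, 0.8, -2.9]
grip_width: 0.0123
grasp_force: 59.6
```

>>> {"name": "send_rows", "arguments": {
  "motion": "1 0 -0.09 0 0; 1 0 -0.09 0.3 0; 1 0 -0.09 0.5 0; 1 0 -0.09 0.65 0; 1 0 -0.09 0.7 0"
}}

```text
clock: 20.6
eef_pos: [0.5312, 0.1625, 0.1585]
tool_rot: [0.434, 0.901, 0.0, 0.001]
ft_force: [-2.4, 0.3, 5.8]
grip_width: 0.0122
grasp_force: 60.9
```

>>> {"name": "send_rows", "arguments": {
  "motion": "1 0 0 0 -0.05; 1 0 0 0 -0.1; 1 0 0 0 -0.15; 1 0 0 0 -0.2; 1 0 0 0 -0.25"
}}

```text
clock: 21.1
eef_pos: [0.5311, 0.1629, 0.1583]
tool_rot: [0.317, 0.949, 0.001, 0.0]
ft_force: [-1.5, 2.0, 2.0]
grip_width: 0.0127
grasp_force: 60.3
```

>>> {"name": "send_rows", "arguments": {
  "motion": "1 0 0 0 -0.05; 1 0 0 0 -0.1; 1 0 0 0 -0.15; 1 0 0 0 -0.2; 1 0 0 0 -0.25"
}}

```text
clock: 21.6
eef_pos: [0.531, 0.1627, 0.1572]
tool_rot: [0.196, 0.981, 0.0, 0.0]
ft_force: [-0.3, 1.0, -2.2]
grip_width: 0.0128
grasp_force: 59.7
```

It dropped in: no contact force and z reached the command. Pushing deeper.

>>> {"name": "send_rows", "arguments": {
  "motion": "1 0 0 0.1 0; 1 0 0 0.2 0; 1 0 0 0.3 0; 1 0 0 0.4 0; 1 0 0 0.4 0"
}}

```text
clock: 22.1
eef_pos: [0.5311, 0.1626, 0.1532]
tool_rot: [0.197, 0.98, 0.0, 0.0]
ft_force: [0.2, 2.2, -1.4]
grip_width: 0.0128
grasp_force: 59.8
```

>>> {"name": "send_rows", "arguments": {
  "motion": "1 0 0 0.4 0; 1 0 0 0.8 0; 1 0 0 1.2 0; 1 0 0 1.6 0; 1 0 0 1.9 0"
}}

```text
clock: 22.6
eef_pos: [0.5315, 0.1627, 0.1347]
tool_rot: [0.197, 0.98, 0.001, 0.001]
ft_force: [-2.4, 1.4, 15.7]
grip_width: 0.0125
grasp_force: 62.2
```

```bash
python3 -c "
from h import *
o=bot.get_obs();print(o['eef_pos'],o['ft_force'],o['ft_torque'],o['joint_pos'][5]);to(o['eef_pos'])"
```

```text
[0.53145748 0.16274777 0.13473219] [-2.38206707  1.39617508 15.66126835] [ 0.42903152  0.54284353 -0.02628151] 0.6937853664212957
shift cm [0. 0. 0.] twist 0 yaw 1.174 j6 0.694
```

Home at the floor. Turning clockwise.

>>> {"name": "send_rows", "arguments": {
  "motion": "1 0 0 -0.1 0.1; 1 0 0 -0.1 0.2; 1 0 0 -0.1 0.3; 1 0 0 -0.1 0.4; 1 0 0 -0.1 0.5"
}}

```text
clock: 23.1
eef_pos: [0.5314, 0.1627, 0.1352]
tool_rot: [0.435, 0.9, 0.0, 0.0]
ft_force: [2.0, 2.5, -1.4]
grip_width: 0.0128
grasp_force: 59.9
```

>>> {"name": "send_rows", "arguments": {
  "motion": "1 0 0 0 0.1; 1 0 0 0 0.2; 1 0 0 0 0.3; 1 0 0 0 0.4; 1 0 0 0 0.5"
}}

```text
clock: 23.6
eef_pos: [0.5312, 0.1627, 0.1352]
tool_rot: [0.644, 0.765, 0.0, 0.0]
ft_force: [0.7, 3.4, -1.3]
grip_width: 0.0125
grasp_force: 59.9
```

>>> {"name": "send_rows", "arguments": {
  "motion": "1 0 0 0 0.1; 1 0 0 0 0.2; 1 0 0 0 0.3; 1 0 0 0 0.4; 1 0 0 0 0.5"
}}

```text
clock: 24.1
eef_pos: [0.5311, 0.1628, 0.1352]
tool_rot: [0.813, 0.582, 0.0, -0.0]
ft_force: [0.8, 3.2, -2.2]
grip_width: 0.0127
grasp_force: 60.0
```

```bash
python3 -c "
from h import *
o=bot.get_obs();print(o['eef_pos'],o['ft_force'],o['ft_torque'],o['joint_pos'][5]);to(o['eef_pos'])"
```

```text
[0.53107241 0.16282462 0.13518967] [ 0.80473163  3.23453021 -2.21527969] [ 0.85707501 -0.22984137  0.23032185] 2.1972840413067285
shift cm [0. 0. 0.] twist 0 yaw -0.329 j6 2.197
```

>>> {"name": "send_rows", "arguments": {
  "motion": "1 0 0 0 0.05; 1 0 0 0 0.1; 1 0 0 0 0.15; 1 0 0 0 0.15; 1 0 0 0 0.15"
}}

```text
clock: 24.6
eef_pos: [0.531, 0.1628, 0.1352]
tool_rot: [0.854, 0.521, 0.0, -0.0]
ft_force: [0.3, 5.3, -2.8]
grip_width: 0.0127
grasp_force: 59.9
```

```bash
python3 -c "
from h import *
o=bot.get_obs();print(o['eef_pos'],o['ft_force'],o['ft_torque'],o['joint_pos'][5]);to(o['eef_pos'])"
```

```text
[0.53098503 0.16276452 0.13518986] [ 0.31163538  5.26696226 -2.80919406] [ 1.07177303 -0.32469346  0.04224951] 2.342690690150421
shift cm [0. 0. 0.] twist 0 yaw -0.475 j6 2.343
```

>>> {"name": "send_rows", "arguments": {
  "motion": "1 0 0 0 0.05; 1 0 0 0 0.1; 1 0 0 0 0.15; 1 0 0 0 0.15; 1 0 0 0 0.15"
}}

```text
clock: 25.1
eef_pos: [0.5309, 0.1628, 0.1352]
tool_rot: [0.89, 0.456, 0.0, -0.0]
ft_force: [0.6, 5.3, -2.1]
grip_width: 0.0128
grasp_force: 59.8
```

```bash
python3 -c "
from h import *
o=bot.get_obs();print(o['eef_pos'],o['ft_force'],o['ft_torque'],o['joint_pos'][5]);to(o['eef_pos'])"
```

```text
[0.53090759 0.16275702 0.13520294] [ 0.64683196  5.25489919 -2.14690997] [ 1.21740855 -0.3396315   0.046696  ] 2.4923156360534082
shift cm [0. 0. 0.] twist 0 yaw -0.624 j6 2.492
```

>>> {"name": "send_rows", "arguments": {
  "motion": "1 0 0 0 0.05; 1 0 0 0 0.1; 1 0 0 0 0.1; 1 0 0 0 0.1; 1 0 0 0 0.1"
}}

```text
clock: 25.6
eef_pos: [0.5309, 0.1627, 0.1352]
tool_rot: [0.912, 0.411, 0.0, -0.0]
ft_force: [1.7, 5.2, -3.1]
grip_width: 0.0125
grasp_force: 60.8
```

```bash
python3 -c "
from h import *
o=bot.get_obs();print(o['eef_pos'],o['ft_force'],o['ft_torque'],o['joint_pos'][5],o['tau'][5]);to(o['eef_pos'])"
```

```text
[0.53085409 0.16270675 0.1352278 ] [ 1.67016106  5.1568056  -3.09516032] [ 1.25360446 -0.36486247  0.98363062] 2.591986758256044 0.970168299973011
shift cm [0. 0. 0.] twist 0 yaw -0.724 j6 2.592
```

>>> {"name": "send_rows", "arguments": {
  "motion": "1 0 0 0 0.05; 1 0 0 0 0.1; 1 0 0 0 0.1; 1 0 0 0 0.1; 1 0 0 0 0.1"
}}

```text
clock: 26.1
eef_pos: [0.5308, 0.1627, 0.1353]
tool_rot: [0.931, 0.365, 0.0, -0.0]
ft_force: [1.1, 4.7, -2.8]
grip_width: 0.0129
grasp_force: 70.8
```

Run:
```python
from h import *
o=bot.get_obs();print(o['eef_pos'],o['ft_force'],o['ft_torque'],o['joint_pos'][5],o['tau'][5]);to(o['eef_pos'])
s=vision.camera('scene'); t=vision.camera('top')
c=np.zeros((600,800,3),np.uint8)
c[:600, :400]=cv2.resize(s[190:310,340:420],(400,600),interpolation=cv2.INTER_CUBIC)
c[:, 400:]=cv2.resize(t[180:285,210:280],(400,600),interpolation=cv2.INTER_CUBIC)
cv2.imwrite('pics/t1.png',cv2.convertScaleAbs(c[:,:,::-1],alpha=1.8))
```

```text
[0.53082031 0.16269576 0.13525143] [ 1.08326802  4.72072689 -2.82495257] [ 1.28095427 -0.32853258  1.6783149 ] 2.691437466723532 1.672954335808754
shift cm [0. 0. 0.] twist 0 yaw -0.823 j6 2.691
```

View pics/t1.png

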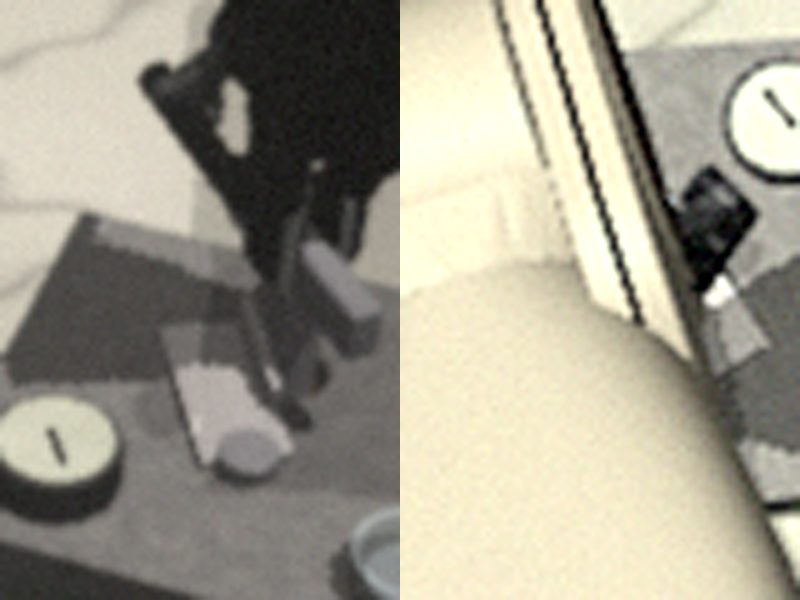

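Torque rose to 1.7 N m, so the valve is at its stop, and the cover is leaning on the shank. I'll relax the twist and draw the key out.

>>> {"name": "send_rows", "arguments": {
  "motion": "1 0 0 0 -0.1; 1 0 0 0 -0.2; 1 0 0 0 -0.3; 1 0 0 -0.5 -0.3; 1 0 0 -1 -0.3"
}}

```text
clock: 26.7
eef_pos: [0.5303, 0.1621, 0.1447]
tool_rot: [0.868, 0.497, -0.001, -0.0]
ft_force: [0.4, 4.5, -6.1]
grip_width: 0.0127
grasp_force: 59.3
```

>>> {"name": "send_rows", "arguments": {
  "motion": "1 0 0 -0.8 0; 1 0 0 -1.6 0; 1 0 0 -2.4 0; 1 0 0 -3.2 0; 1 0 0 -4 0"
}}

```text
clock: 27.2
eef_pos: [0.5305, 0.1617, 0.186]
tool_rot: [0.867, 0.499, -0.001, 0.0]
ft_force: [-1.5, 1.0, -4.2]
grip_width: 0.0124
grasp_force: 59.6
```

>>> {"name": "send_rows", "arguments": {
  "motion": "1 0 0 -1 0; 1 0 0 -2 0; 1 0 0 -3 0; 1 0 0 -4 0; 1 0 0 -4 0"
}}

```text
clock: 27.7
eef_pos: [0.532, 0.1627, 0.2275]
tool_rot: [0.867, 0.499, 0.002, 0.001]
ft_force: [0.6, 1.2, -1.9]
grip_width: 0.0122
grasp_force: 59.8
```

```bash
python3 -c "
from h import *
o=bot.get_obs();print(o['ft_force'],o['ft_torque'],o['joint_pos'].round(3))
to([.491,-.2085,.226],.133)"
```

```text
[ 0.58967979  1.22655869 -1.86039299] [0.03175474 0.00148228 0.03866972] [ 0.297  0.352  0.148  1.363 -0.     2.394]
shift cm [-34.16  15.09   0.1 ] twist -0.659 yaw -0.526 j6 2.394
```

>>> {"name": "send_rows", "arguments": {
  "motion": "1 -4.1 1.8 0 0; 1 -8.2 3.6 0 0; 1 -12.3 5.4 0 0; 1 -16.4 7.2 0 0; 1 -20.5 9.05 0 0"
}}

```text
clock: 28.2
eef_pos: [0.5056, -0.0619, 0.2251]
tool_rot: [0.866, 0.499, -0.0, 0.0]
ft_force: [1.2, -0.5, -2.8]
grip_width: 0.0123
grasp_force: 59.7
```

>>> {"name": "send_rows", "arguments": {
  "motion": "1 -3.5 1.5 0 -0.13; 1 -7 3 0 -0.26; 1 -10.4 4.5 0 -0.39; 1 -13.66 6.04 0 -0.52; 1 -13.66 6.04 0 -0.66"
}}

```text
clock: 28.7
eef_pos: [0.4891, -0.2131, 0.2249]
tool_rot: [0.658, 0.753, -0.001, 0.0]
ft_force: [-0.5, 0.5, -2.5]
grip_width: 0.0127
grasp_force: 59.7
```

>>> {"name": "send_rows", "arguments": {
  "motion": "1 0 0 0 0; 1 0 0 0 0; 1 0 0 0 0; 1 0 0 0 0; 1 0 0 0 0"
}}

```text
clock: 29.2
eef_pos: [0.49, -0.2081, 0.2254]
tool_rot: [0.658, 0.753, 0.0, 0.0]
ft_force: [-0.6, 0.3, -3.1]
grip_width: 0.0124
grasp_force: 59.7
```

Run:
```python
from h import *
to([.4912,-.2095,.165],.133); print(bot.get_obs()['eef_pos'])
s=vision.camera('scene'); t=vision.camera('top')
c=np.zeros((480,800,3),np.uint8)
c[:, :400]=cv2.resize(s[140:260,190:290],(400,480),interpolation=cv2.INTER_CUBIC)
c[:, 400:]=cv2.resize(t[180:280,210:293],(400,480),interpolation=cv2.INTER_CUBIC)
cv2.imwrite('pics/r1.png',cv2.convertScaleAbs(c[:,:,::-1],alpha=1.5))
```

```text
shift cm [-0.16  0.1   6.04] twist 0.002 yaw 0.135 j6 1.035
[ 0.49001776 -0.20808549  0.22537422]
```

View pics/r1.png

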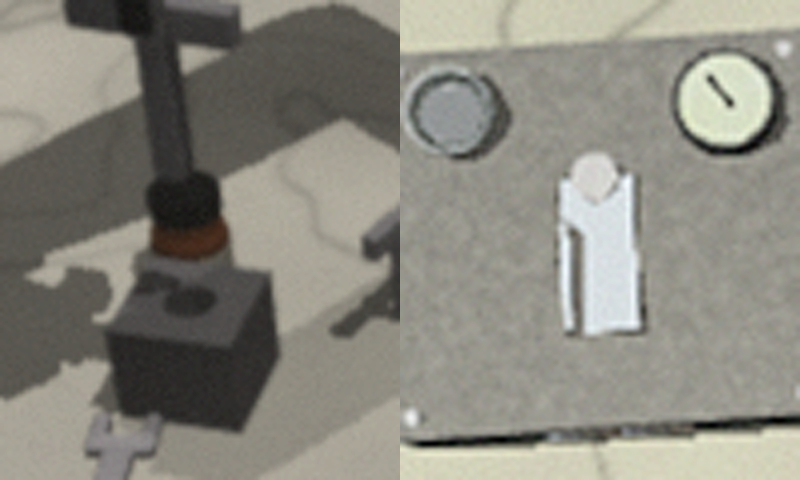

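The cover is shut again (right crop) and the key hangs over the stand. Lowering.

>>> {"name": "send_rows", "arguments": {
  "motion": "1 -0.15 0.1 2 0; 1 -0.15 0.1 4 0; 1 -0.15 0.1 6 0; 1 -0.15 0.1 7 0; 1 -0.15 0.1 7 0"
}}

```text
clock: 29.8
eef_pos: [0.4899, -0.2095, 0.1538]
tool_rot: [0.658, 0.753, -0.001, -0.002]
ft_force: [0.1, -0.1, -2.3]
grip_width: 0.0127
grasp_force: 59.6
```

>>> {"name": "send_rows", "arguments": {
  "motion": "1 0 0 0.4 0; 1 0 0 0.8 0; 1 0 0 1.2 0; 1 0 0 1.6 0; 1 0 0 1.6 0"
}}

```text
clock: 30.3
eef_pos: [0.4907, -0.21, 0.1388]
tool_rot: [0.658, 0.753, -0.0, -0.0]
ft_force: [-0.8, -0.5, -3.2]
grip_width: 0.0129
grasp_force: 59.7
```

Inside the hole without contact (tip about 0.055). Continuing to the floor.

>>> {"name": "send_rows", "arguments": {
  "motion": "1 0 0 0.8 0; 1 0 0 1.6 0; 1 0 0 2.4 0; 1 0 0 3.2 0; 1 0 0 3.6 0"
}}

```text
clock: 30.8
eef_pos: [0.4903, -0.2098, 0.1019]
tool_rot: [0.658, 0.753, -0.0, -0.001]
ft_force: [-0.3, 0.0, -2.7]
grip_width: 0.0129
grasp_force: 59.8
```

>>> {"name": "send_rows", "arguments": {
  "motion": "1 0 0 0.1 0; 1 0 0 0.2 0; 1 0 0 0.3 0; 1 0 0 0.4 0; 1 0 0 0.4 0"
}}

```text
clock: 31.3
eef_pos: [0.4911, -0.2101, 0.0994]
tool_rot: [0.658, 0.753, 0.0, 0.0]
ft_force: [0.4, 0.1, -3.4]
grip_width: 0.013
grasp_force: 59.8
```

>>> {"name": "send_rows", "arguments": {
  "motion": "1 0 0 0.1 0; 1 0 0 0.1 0; 0.6 0 0 0.1 0; 0.2 0 0 0.1 0; -0.2 0 0 0.1 0"
}}

```text
clock: 31.8
eef_pos: [0.4913, -0.2102, 0.0986]
tool_rot: [0.658, 0.753, 0.0, 0.0]
ft_force: [0.7, -0.6, 0.1]
grip_width: 0.0454
grasp_force: 0.0
```

>>> {"name": "send_rows", "arguments": {
  "motion": "-0.6 0 0 0 0; -1 0 0 0 0; -1 0 0 0 0; -1 0 0 0 0; -1 0 0 0 0"
}}

```text
clock: 32.3
eef_pos: [0.491, -0.2101, 0.0983]
tool_rot: [0.658, 0.753, -0.0, -0.0]
ft_force: [-0.2, 0.5, 1.4]
grip_width: 0.0851
grasp_force: 0.0
```

>>> {"name": "send_rows", "arguments": {
  "motion": "-1 0 0 -1 0; -1 0 0 -3 0; -1 0 0 -6 0; -1 0 0 -10 0; -1 0 0 -14 0"
}}

```text
clock: 32.8
eef_pos: [0.4907, -0.2099, 0.2402]
tool_rot: [0.658, 0.753, -0.0, -0.0]
ft_force: [0.6, -0.9, -0.1]
grip_width: 0.0856
grasp_force: 0.0
```

>>> {"name": "send_rows", "arguments": {
  "motion": "-1 4 0 0 0; -1 8 0 0 0; -1 12 0 0 0; -1 16 0 0 0; -1 16 0 0 0"
}}

```text
clock: 33.3
eef_pos: [0.4689, -0.0478, 0.2394]
tool_rot: [0.656, 0.755, 0.001, -0.0]
ft_force: [-0.9, 0.2, 0.0]
grip_width: 0.0849
grasp_force: 0.0
```

Run:
```python
from h import *
print(bot.get_obs()['eef_pos'])
s=vision.camera('scene'); t=vision.camera('top')
c=np.zeros((480,800,3),np.uint8)
c[:, :400]=cv2.resize(s[140:260,190:290],(400,480),interpolation=cv2.INTER_CUBIC)
c[:, 400:]=cv2.resize(t[180:320,380:497],(400,480),interpolation=cv2.INTER_CUBIC)
cv2.imwrite('pics/e1.png',cv2.convertScaleAbs(c[:,:,::-1],alpha=1.5))
```

```text
[ 0.46890701 -0.04784064  0.23940485]
```

View pics/e1.png

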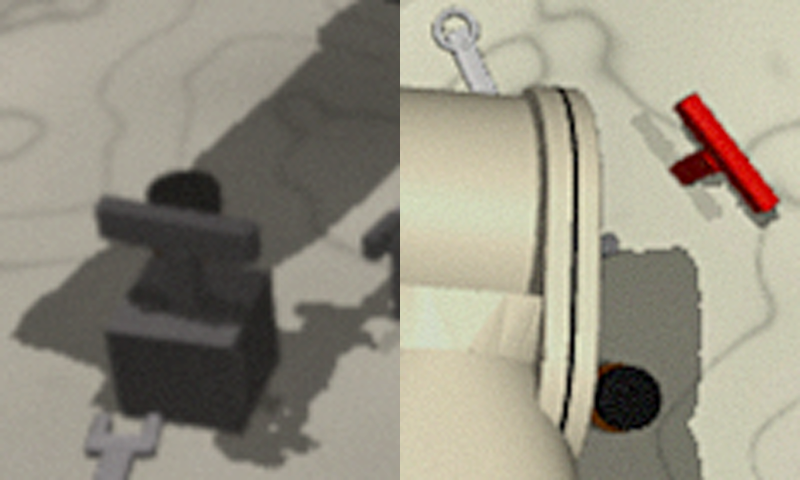

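The key stands upright in the stand (left crop, bar at (180,230)), and the jar and spanner are where they were. Handing in.

```bash
python3 -c "
from h import *
print(workorder.job_done())"
```

```text
the job is handed in; nothing more can be done
None
```

I handed the job in at about 33 s: the valve was turned clockwise to its stop, the cover was seen shut, and the key is back upright in its stand; the judge's verdict was not shown.

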